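# Charge the mill jar, then hold the index plunger back

### The job

Take the largest of the three white grinding balls from the wooden rail and lower it gently onto the bottom of the open jar on the indexing wheel, letting go of it only when it is down (no dropping), while the wheel stays locked. Then grip the black knob of the wheel's spring plunger, pull the plunger straight out until it is fully back against its stop, so that its pin is clear of the hole in the wheel's rim, and finish while still gripping it and holding it there so that the wheel can be turned. Leave the two smaller balls on their rail and do not disturb the jar of olive glaze, the white cup or the wooden rib.

Things in the scene. Friction and masses are not known exactly. Their poses are not given: they have to be found in the camera images.
- big_ball_center (a point): Centre of the largest ball: glazed white porcelain, 48 mm diameter, about 0.14 kg, loose (it rolls). It rests in any one of the rail's three holes, its centre 22 mm above the rail's top (52 mm above the table, which is z = 0). The other two holes hold smaller balls of the same material.
- mid_ball_center (a point): Centre of the middle ball, 36 mm diameter, same material, in another hole of the rail. Stays there.
- small_ball_center (a point): Centre of the smallest ball, 28 mm diameter, same material, in another hole of the rail. Stays there.
- ball_rail: Fixed light-wood rail, 36 mm wide (its x), 200 mm long (its y), 30 mm high; origin at the centre of its underside, z up. Three 19 mm holes in its top on the centre line at y = -65, 0, +65 mm, each carrying a ball. The big ball stands out 6 mm beyond the rail's sides: fingers closing along the rail's x axis pass down beside the rail.
- jar_floor (a point): Centre of the inner floor (flat, 78 mm above the table) of the open white porcelain jar fixed on the wheel: round, 142 mm outer and 130 mm inner diameter at the rim, inner depth 54 mm, rim 132 mm above the table. z up. The big ball lying on the floor has its centre 24 mm above it, 30 mm below the rim.
- index_wheel: Fixed metal indexing wheel, origin under its axis on the table, z up. Round head of 190 mm diameter, top 72 mm high, index holes in its rim; the jar stands on it, on its axis. A bracket on its -x side (36 mm wide, 76 mm high) carries the spring plunger, level, 60 mm above the table, pointing radially out along the wheel's own -x; the barrel ends 138 mm from the axis.
- knob_grip (a point): Middle of the black plunger knob: a cylinder of 28 mm diameter, 32 mm long, its axis level along the wheel's x axis. 158 mm from the wheel's axis along the wheel's -x when home, 60 mm above the table. Free space below, above and on both sides: it can be gripped from above by fingers closing along the wheel's y axis.
- plunger (a joint): How far the spring plunger is pulled out, m: 0 home (pin 7 mm deep in the rim hole), 0.014 fully back against its stop. It slides along the wheel's own -x axis. Its spring pulls it home with about 5 N at 0 and 11 N at 0.014; it snaps home if let go.
- olive_jar: Bystander: closed squat jar of olive glaze, 62 mm diameter, 62 mm high; origin under its centre. Leave alone.
- bisque_cup: Bystander: white bisque cup, 88 mm diameter, 80 mm high; origin under its centre. Leave alone.
- wooden_rib: Bystander: flat wooden throwing rib, 50 x 93 x 8 mm, lying on the table; origin under its centre. Leave alone.
Mind the look-alikes: they are no part of the job. What is shaped like the part that bears big_ball_center but red or yellow is not meant.

How it is judged:
By the outcome, as a careful person would: the job done as asked, in the order asked, and still so for the second after the job is handed in, while the arm keeps its last pose, push and grip.
It also fails if it takes over 48 s, if anything falls off the work surface, if the arm or the gripper's body presses on something with over 40 N, if the wrist force passes 120 N, or if a joint passes its speed limit or range.

### The arm

A 6-joint arm with a two-finger parallel gripper is mounted at the origin on a cart in front of the work surface, level with it; the furniture and walls round the work are solid. World frame = base frame: x ahead of the robot, y to its left, z up, the work surface at z = 0. Lengths are in mm, angles in rad, forces in N, time in s.
With the tool pointing down it reaches from about 300 to 775 mm from the base axis. Payload 14.6 kg.
Tool frame: the origin (TCP) lies midway between the tips of the shut fingers; the grasp point (between the pads) lies 19 mm behind it; y points along the fingers, x is the direction in which the jaws open and shut, and the axes are right-handed (so a half turn about y gives the same grasp; the last joint's range is limited). The gripper opens to 94 mm and grips with 3 to 60 N. Pads are 16 mm wide; open, the fingers measure 119 mm over their backs; the gripper's body (75 mm by 177 mm) begins 78 mm behind the grasp point.
Start: joints at [-1.246, 0.3, 1.521, -0, 1.321, -0.067], TCP at [210.011, -508.315, 205.446] pointing down, gripper open.
Joint ranges: [-3.03, 3.03], [-0.79, 2.21], [0.23, 2.52], [-1.04, 4.18], [0, 3.07], [-2.55, 2.55]. Speed limits (rad/s): [2.22, 2.22, 2.57, 3.14, 3.14, 3.14].

### API

Orientations are given as [roll, pitch, yaw] about the fixed x, y, z axes, in that order (R = Rz(yaw) Ry(pitch) Rx(roll)).
In Python, from cell import manip gives the robot as it stands.
- The arm moves only by the tool servo_tool, never from a script. Its argument "commands" is a list of rows, each an object with "dp": the shift along the tool's x, y, z in mm, a list of three; "turn": the turn, a rotation vector about the tool's x, y, z in degrees, a list of three. A call has 1 to 5 rows; each row is the pose to reach, as a shift and turn from the pose measured when the call began, along the tool's axes at that moment; what a row does not reach only later rows make up. A row lasts 1/12 s, in which the tool goes at most 41.7 mm and 7.16 degrees, less where a joint would pass 70% of its speed; a pose out of reach is approached as far as the arm can. A call with a gripper value outside its range is refused whole. "grip" is the gripper command: -1 is fully open, 1 is shut, values between are in proportion, set as the call begins (left out, the last holds). The fingers move at their own pace and stop on an object; "force" is the grip in N (left out, the last holds). Time passes only in rows, so rows that repeat a pose let the fingers close. It gives the time, the measured TCP pose, the force and the opening at its end, in the units of the state.
- manip.read_state(): the state, without advancing time (a new reading comes with each control period).
- manip.camera(name): name is "scene" or "top"; returns a dict with "img" (480x640x3 uint8, red, green, blue), "depth" (480x640 float32, mm along the optical axis (not along the pixel's ray), 0 where there is no reading), "K" (3x3 intrinsics, pixels), "k1" (the pictures are not rectified: a ray, as slopes to the right and down, at radius r is drawn at 1 + k1 r^2 times it, then the intrinsics apply), "R" (3x3) and "t" (3): a world point X has camera coordinates R X + t. Camera axes: x right, y down, z forward; pixel columns grow to the right and rows downward; lengths in mm; the calibration is good to about 2 mm. A picture is of the moment at which its call begins.
- manip.sign_off(): hands the job in, once; it reports no verdict.
The state is a dict: "clock": time; "joints": joint angles; "qd": joint speeds; "effort": joint torques, N m; "eef_pos": TCP position; "eef_rot": TCP orientation; "wrist_force": force on the tool from outside, world axes, zero at the start; "moment": the same for the moment, N m; "finger_gap": finger opening in mm.
Only numpy, scipy, OpenCV 4.12 (cv2) and the standard library are available. Lean on these libraries where they do the work, as an engineer would, in place of code of your own. Each camera call takes 0.05 s, during which the arm holds its last target.

## Working session

There is one attempt and no reset: what is moved stays moved. The work goes in short steps, Python scripts to look and compute and a tool call to move; the robot and the scene stay as the last step left them, time stands still between calls to the robot, and variables do not carry over. Pictures are saved under pics/ and viewed, and the job is handed in when it is done.

Besides the shell and the picture viewer there is one more tool, called after "Request:" as a command line: name --argument value ..., lists and objects as JSON in quotes. servo_tool: Moves the arm, as the interface text tells. Its arguments: {"type":"object","properties":{"commands":{"type":"array","items":{"type":"object","properties":{"dp":{"type":"array","items":{"type":"number"}},"turn":{"type":"array","items":{"type":"number"}}}}},"grip":{"type":"number"},"force":{"type":"number"}},"required":["commands"]}

```bash
mkdir -p pics; ls; python3 - <<'E'
from cell import manip
import cv2, pickle
s=manip.read_state(); print({k:s[k] for k in ('clock','eef_pos','eef_rot','wrist_force','finger_gap')})
for n in ('scene','top'):
    c=manip.camera(n); pickle.dump(c,open(f'{n}0.pkl','wb')); cv2.imwrite(f'pics/{n}0.png',c['img'][...,::-1]); print(n,c['K'],c['k1'],c['R'],c['t'])
E
```

```text
pics
{'clock': 0.0, 'eef_pos': array([ 209.93857303, -508.06871841,  204.88307845]), 'eef_rot': array([-1.57071200e+00,  1.17860212e-03, -1.17898825e+00]), 'wrist_force': array([-0.18527725, -0.20467094, -0.00171183]), 'finger_gap': 94.07506893778603}
scene [[560.42413493   0.         321.25028376]
 [  0.         560.42413493 236.1076178 ]
 [  0.           0.           1.        ]] -0.1432795270691349 [[ 0.42931053 -0.9031509   0.00330655]
 [-0.47367119 -0.22827259 -0.85060404]
 [ 0.76897859  0.36360705 -0.52579638]] [-234.17846995  328.35876448 1179.27039765]
top [[518.64768826   0.         326.92021138]
 [  0.         518.64768826 233.39334645]
 [  0.           0.           1.        ]] 0.021158275940157022 [[-0.00967349 -0.99993739  0.00562474]
 [-0.99218035  0.00889815 -0.12449491]
 [ 0.12443707 -0.00678506 -0.9922043 ]] [  28.47000663  548.65411437 1157.55229281]
```

View pics/scene0.png

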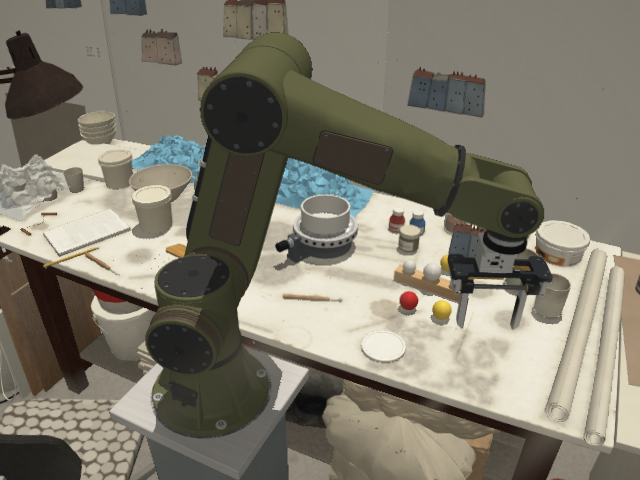

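View pics/top0.png

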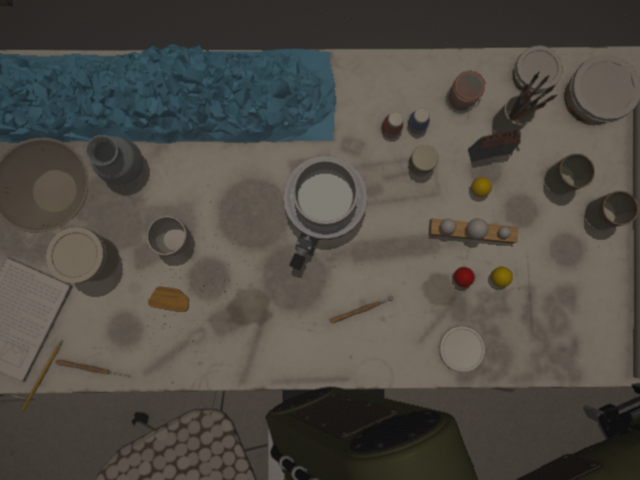

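The top view shows the rail at about (430–517, 231), with the big ball in its middle hole at (477,229). The wheel and jar are at (325,197), the knob at about (298,260), and the red and yellow look-alikes are near the rail. Next I'll measure them.

```bash
cat > h.py <<'E'
import numpy as np, cv2, pickle
def rays(c,u,v):
    # exact inverse of x_d = x(1+k1 r^2): cv2 uses same model
    p=np.stack([np.ravel(u),np.ravel(v)],-1).astype(float).reshape(-1,1,2)
    d=np.array([c['k1'],0,0,0,0.])
    x=cv2.undistortPointsIter(p,c['K'],d,None,None,(3,50,1e-10)).reshape(-1,2)
    return np.c_[x,np.ones(len(x))]
def atz(c,u,v,z):
    d=rays(c,u,v)@c['R']; o=-c['R'].T@c['t']
    return o+d*((z-o[2])/d[:,2])[:,None]
def cloud(c):
    v,u=np.mgrid[:480,:640]
    r=rays(c,u,v)*c['depth'].reshape(-1,1)
    return ((r-c['t'])@c['R']).reshape(480,640,3)
def proj(c,X):
    X=np.atleast_2d(X)@c['R'].T+c['t']; x=X[:,:2]/X[:,2:]
    r2=(x**2).sum(1,keepdims=True); x=x*(1+c['k1']*r2)
    return x*[c['K'][0,0],c['K'][1,1]]+c['K'][:2,2]
E
python3 - <<'E'
from h import *
c=pickle.load(open('top0.pkl','rb'))
P=cloud(c); 
for n,(u,v) in dict(big=(477,229),mid=(447,227),small=(504,232),railL=(433,230),wheel=(325,197),knob=(298,260),table=(400,280),rim=(325,162)).items(): print(n,P[v,u].round(1), atz(c,u,v,0).round(0))
def crop(c,u0,v0,w,h,s,name):
    cv2.imwrite(name,cv2.resize(cv2.convertScaleAbs(c['img'][v0:v0+h,u0:u0+w,::-1],alpha=1.5),None,fx=s,fy=s,interpolation=cv2.INTER_CUBIC))
crop(c,260,150,120,130,4.5,'pics/t_wheel.png')
crop(c,410,165,120,130,4.5,'pics/t_rail.png')
E
```

```text
big [ 551.1 -310.8   71.4] [[ 560. -332.    0.]]
mid [ 557.8 -247.1   59.3] [[ 566. -261.    0.]]
small [ 546.8 -378.8   47.5] [[ 553. -395.    0.]]
railL [ 555.3 -221.9   28.5] [[ 559. -228.    0.]]
wheel [626.4  27.1  72.6] [[641.  27.   0.]]
knob [485.5  88.1  72.2] [[491.  92.   0.]]
table [ 441.8 -146.6    0.9] [[ 442. -147.    0.]]
rim [692.8  26.6 125.1] [[726.  26.   0.]]
```

```bash
python3 - <<'E'
import cv2,numpy as np
a=cv2.imread('pics/t_wheel.png');b=cv2.imread('pics/t_rail.png')
m=np.hstack([a,b]);print(m.shape);cv2.imwrite('pics/tt.png',cv2.resize(m,(800,int(800*m.shape[0]/m.shape[1]))))
E
```

```text
(585, 1080, 3)
```

View pics/t_wheel.png

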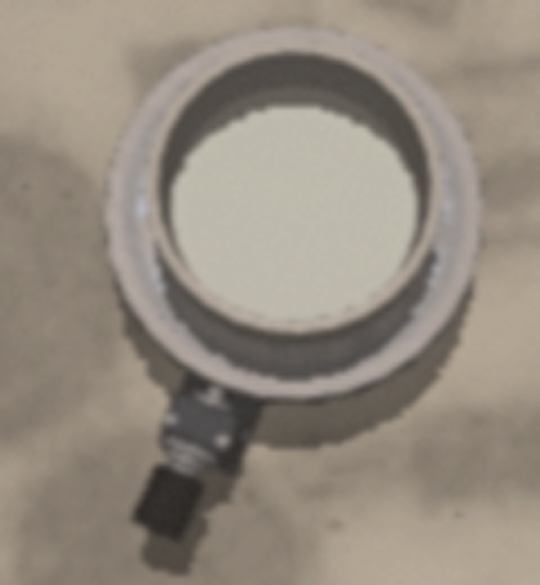

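View pics/t_rail.png

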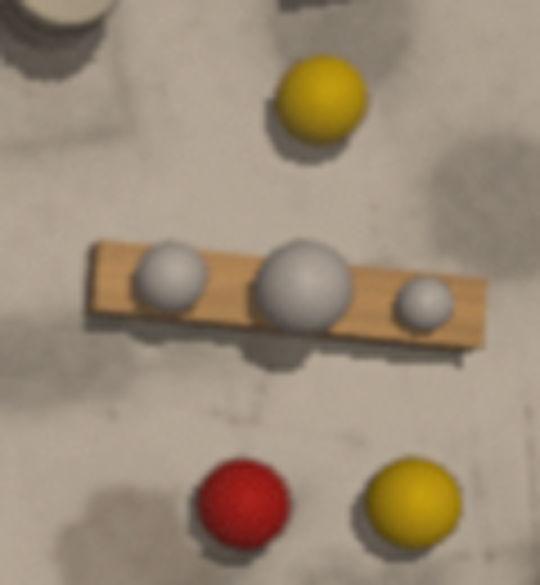

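The crops show the big ball at crop (303,287), full-picture (477,229). The knob is at crop (168,500), full-picture (297,261). Next I'll fit geometry to the depth cloud.

```bash
python3 - <<'E'
from h import *
from scipy.optimize import least_squares
for n in ('top','scene'):
    c=pickle.load(open(n+'0.pkl','rb')); P=cloud(c).reshape(-1,3); img=c['img'].reshape(-1,3).astype(int)
    print('==',n)
    def near(x,y,r): return np.hypot(P[:,0]-x,P[:,1]-y)<r
    # sphere
    for nm,x,y,r in (('big',552,-311,24),('mid',557,-247,18),('small',547,-378,14)):
        q=P[near(x,y,r+6)&(P[:,2]>38)]
        f=least_squares(lambda p:np.linalg.norm(q-p,axis=1)-r,[x,y,50],loss='soft_l1',f_scale=1)
        print(nm,len(q),f.x.round(1),np.median(abs(f.fun)).round(2))
    # rim
    q=P[near(635,27,90)&(P[:,2]>126)]
    if len(q)>10:
        f=least_squares(lambda p:np.hypot(q[:,0]-p[0],q[:,1]-p[1])-68,[630,27],loss='soft_l1'); print('rim',len(q),f.x.round(1),np.median(q[:,2]),np.median(abs(f.fun)))
    q=P[near(628,27,110)&(abs(P[:,2]-72)<4)&~near(628,27,74)]
    if len(q)>10: print('head top bbox',q.min(0),q.max(0),len(q))
    q=P[near(628,27,55)&(abs(P[:,2]-78)<6)]; print('floor',len(q),q.mean(0).round(1) if len(q) else '')
    q=P[near(485,88,45)&(P[:,2]>55)&(P[:,2]<85)&(img.max(1)<60)]
    print('knob',len(q)); 
    if len(q)>10:
        print(q.mean(0).round(1), q.max(0).round(1))
    # rail
    q=P[near(552,-311,115)&(abs(P[:,2]-30)<4)]
    if len(q)>20: 
        print('rail',cv2.minAreaRect(q[:,:2].astype(np.float32)), q[:,2].mean())
E
```

```text
== top
big 357 [ 555.  -317.9   50.2] 0.84
mid 194 [ 562.2 -253.6   43.5] 1.0
small 115 [ 546.  -377.    57.8] 3.56
rim 582 [627.7  28.2] 130.22803742450418 1.5845885584440609
head top bbox [522.75296028 -65.41126145  68.00156784] [721.64813438 121.61227624  75.93239345] 1512
floor 1829 [627.6  27.1  76.6]
knob 271
[496.1  84.6  70.7] [529.7 106.3  82.1]
rail ((542.213134765625, -317.11468505859375), (204.24444580078125, 185.33200073242188), 32.88798522949219) 29.12108716159125
== scene
big 262 [ 555.7 -316.2   53.5] 1.1
mid 128 [ 562.3 -251.7   45.4] 1.24
small 9 [ 546.7 -382.9   46.1] 0.17
rim 297 [625.6  25.5] 130.1626685673972 2.0621644307919382
head top bbox [521.64267482 -70.0823656   68.01645843] [707.35434983 120.14975682  75.97486134] 505
floor 78 [665.4  44.9  78.6]
knob 135
[484.4  80.2  66.3] [516.8 104.9  76.3]
rail ((541.1524047851562, -320.54339599609375), (187.93115234375, 152.0712890625), 38.0225715637207) 30.477949404770005
```

```bash
python3 - <<'E'
from h import *
from scipy.optimize import least_squares
# dark mask silhouette knob, fit yaw + optional centre to min IoU error
from scipy.spatial import ConvexHull
cs={n:pickle.load(open(n+'0.pkl','rb')) for n in('top','scene')}
W=np.array([626.8,27.2])
def outline(W,a,d0=142,d1=174,r=14,z=60):
    e=np.array([-np.cos(a),-np.sin(a),0]); s=np.array([e[1],-e[0],0])
    t=np.linspace(0,2*np.pi,40,endpoint=False); pts=[]
    for d in(d0,d1): pts.append(np.r_[W,z]+e*d+r*(np.cos(t)[:,None]*s+np.sin(t)[:,None]*[0,0,1]))
    return np.vstack(pts)
for n,c in cs.items():
    g=c['img'].max(2)
    th={'top':45,'scene':45}[n]
    best=[]
    for da in np.radians(np.arange(-35,-15,.5)):
        h=cv2.convexHull(proj(c,outline(W,da)).astype(np.float32)).reshape(-1,2)
        m=np.zeros(g.shape,np.uint8); cv2.fillPoly(m,[np.round(h*16).astype(np.int32)],1,shift=4)
        ring=cv2.dilate(m,np.ones((5,5)))-m
        best.append((g[m>0].mean()-g[ring>0].mean(),g[m>0].mean(),np.degrees(da)))
    best.sort(); print(n,best[:4])
    a=np.radians(best[0][2])
    img=cv2.convertScaleAbs(c['img'][...,::-1],alpha=1.6).copy()
    c0=proj(c,[[490,85,60]])[0].astype(int)
    u0,v0=c0[0]-50,c0[1]-60
    s=5; im=cv2.resize(img[v0:v0+110,u0:u0+130],None,fx=s,fy=s,interpolation=cv2.INTER_CUBIC)
    def pl(o,col): 
        h=cv2.convexHull(o.astype(np.float32)).reshape(-1,2); cv2.polylines(im,[np.round((h+.5-[u0,v0])*s).astype(int)],True,col,1)
    pl(proj(c,outline(W,a)),(0,0,255))
    t=np.linspace(0,2*np.pi,60)
    for r,z,col in((95,72,(0,255,0)),(71,132,(255,0,0)),(65,132,(255,0,255)),):
        pl(proj(c,np.c_[W[0]+r*np.cos(t),W[1]+r*np.sin(t),0*t+z]),col)
    cv2.imwrite(f'pics/k_{n}.png',im)
E
```

```text
top [(np.float64(-31.0824760143336), np.float64(39.7345971563981), np.float64(-24.000000000000004)), (np.float64(-30.829038196042333), np.float64(39.20754716981132), np.float64(-23.5)), (np.float64(-30.429033550898886), np.float64(39.15023474178404), np.float64(-23.0)), (np.float64(-29.31991341991342), np.float64(42.16818181818182), np.float64(-24.5))]
scene [(np.float64(-103.90535714285713), np.float64(64.0875), np.float64(-25.0)), (np.float64(-100.81682734443471), np.float64(64.75460122699387), np.float64(-24.000000000000004)), (np.float64(-99.95309973045823), np.float64(67.0754716981132), np.float64(-25.5)), (np.float64(-99.7875), np.float64(69.3375), np.float64(-26.0))]
```

View pics/k_top.png

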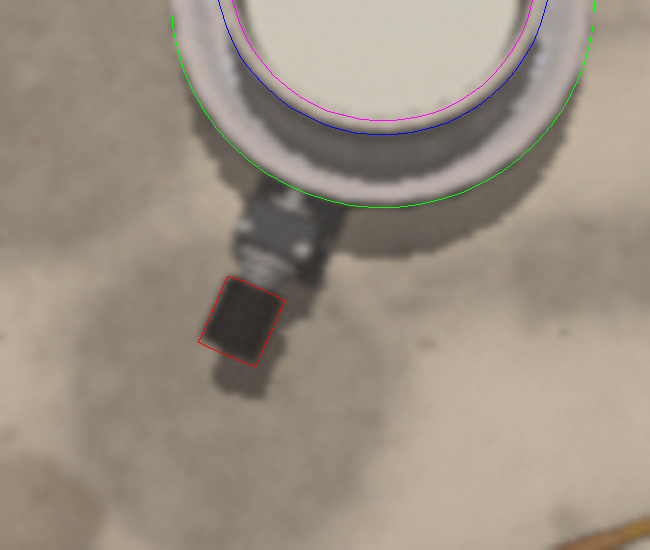

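View pics/k_scene.png

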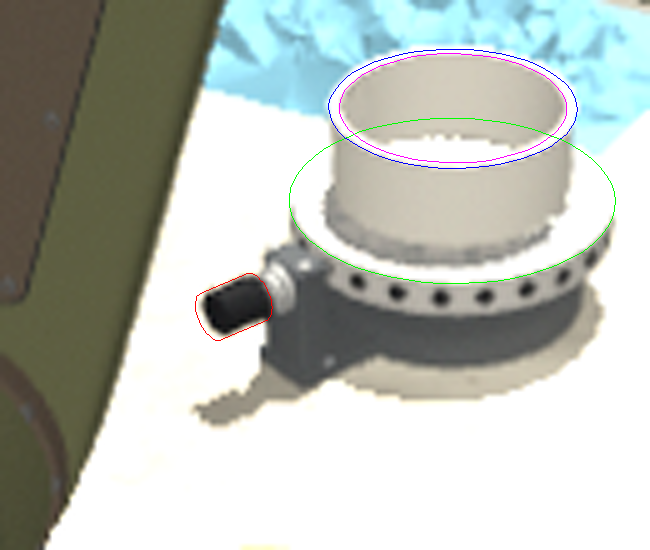

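```bash
cat > plan.py <<'E'
import sys,numpy as np
from cell import manip
from scipy.spatial.transform import Rotation as Ro
def plan(x,y,z,yaw):
    s=manip.read_state(); R=Ro.from_euler('xyz',s['eef_rot']); p=s['eef_pos']
    T=Ro.from_euler('xyz',[-np.pi/2,0,np.radians(yaw)])
    dp=R.inv().apply(np.array([x,y,z])-p); t=np.degrees((R.inv()*T).as_rotvec())
    print('t',round(s['clock'],2),'p',p.round(1),'yaw',np.degrees(s['eef_rot'][2]).round(1),'gap',round(s['finger_gap'],1),'F',s['wrist_force'].round(1))
    print('dp',dp.round(1),'turn',t.round(2),'dist',np.linalg.norm(dp).round(1))
if __name__=='__main__': plan(*map(float,sys.argv[1:5]))
E
python3 plan.py 555.3 -317.2 130 -6.2
python3 - <<'E'
from h import *
c=pickle.load(open('top0.pkl','rb'));P=cloud(c).reshape(-1,3)
q=P[(P[:,0]>150)&(P[:,0]<720)&(P[:,1]>-450)&(P[:,1]<200)&(P[:,2]>85)&(np.hypot(P[:,0]-627,P[:,1]-27)>80)]
print(len(q)); 
for a in q[::max(1,len(q)//25)]: print(a.round(0))
E
```

```text
t 0.1 p [ 209.9 -508.1  205. ] yaw -67.6 gap 93.9 F [-0.1  1.   0.8]
dp [-44.5  75.  392.1] turn [-4.000e-02 -6.135e+01 -5.000e-02] dist 401.7
21065
[ 401.   31. 1217.]
[ 401.   31. 1217.]
[227.  36. 273.]
[216.  86. 273.]
[ 213. -425.  311.]
[ 213. -432.  344.]
[ 272. -105.  633.]
[264. -54. 612.]
[234.  24. 500.]
[ 190. -449.  344.]
[261. -47. 650.]
[225.  41. 518.]
[ 217. -347.  511.]
[257. -47. 675.]
[193.  70. 449.]
[254. -50. 690.]
[ 209. -303.  543.]
[ 209. -333.  557.]
[ 206. -343.  560.]
[ 205. -330.  566.]
[ 203. -298.  569.]
[ 198. -259.  564.]
[ 226. -114.  662.]
[233. -61. 691.]
[222.   1. 666.]
[ 191. -315.  582.]
```

Request:
servo_tool --commands '[{"dp": [-4,4,30],"turn": [0,-6,0]},{"dp": [-8,8,62],"turn": [0,-12,0]},{"dp": [-12,12,95],"turn": [0,-18,0]},{"dp": [-15,16,128],"turn": [0,-24,0]},{"dp": [-19,20,160],"turn": [0,-30,0]}]' --grip -1 --force 15

```text
clock: 0.52
eef_pos: [351.8, -428.4, 184.6]
eef_rot: [-1.57, 0.001, -0.65]
wrist_force: [-1.0, -0.8, 0.5]
finger_gap: 94.0
```

```bash
python3 plan.py 555.3 -317.2 130 -6.2
```

```text
t 0.52 p [ 351.8 -428.4  184.6] yaw -37.3 gap 94.0 F [-1.  -0.8  0.5]
dp [ 94.7  54.6 211.7] turn [ -0.06 -31.07  -0.06] dist 238.3
```

Tracking is good, so I'll continue to a point above the ball.

Request:
servo_tool --commands '[{"dp": [16,9,36],"turn": [0,-6,0]},{"dp": [32,18,72],"turn": [0,-12,0]},{"dp": [48,27,108],"turn": [0,-18,0]},{"dp": [64,36,144],"turn": [0,-25,0]},{"dp": [80,46,180],"turn": [0,-31,0]}]'

```text
clock: 0.93
eef_pos: [525.9, -332.2, 138.0]
eef_rot: [-1.569, 0.001, -0.103]
wrist_force: [-0.1, -1.0, 0.3]
finger_gap: 94.3
```

```bash
python3 plan.py 555.3 -317.2 110 -6.2
```

```text
t 0.93 p [ 525.9 -332.2  138. ] yaw -5.9 gap 94.3 F [-0.1 -1.   0.3]
dp [27.8 28.  17.9] turn [-0.08  0.29 -0.06] dist 43.3
```

Request:
servo_tool --commands '[{"dp": [10,8,7]},{"dp": [20,18,13]},{"dp": [28,28,18]},{"dp": [28,28,18]},{"dp": [28,28,18]}]'

```text
$.commands[0]: bad value
```

```bash
python3 plan.py 555.3 -317.2 33 -6.2; python3 - <<'E'
from h import *
from cell import manip
for n in('top','scene'):
    c=manip.camera(n); u,v=proj(c,[[555,-317,60]])[0].astype(int); print(n,u,v)
    cv2.imwrite(f'pics/b_{n}.png',cv2.resize(c['img'][max(0,v-60):v+60,max(0,u-70):u+70,::-1],None,fx=4,fy=4))
E
```

```text
t 0.93 p [ 525.9 -332.2  138. ] yaw -5.9 gap 94.3 F [-0.1 -1.   0.3]
dp [ 27.8 105.   17.8] turn [-0.08  0.29 -0.06] dist 110.0
top 478 227
scene 432 269
```

View pics/b_scene.png

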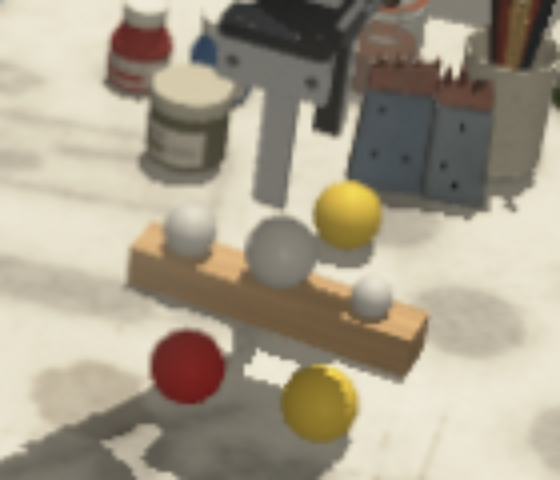

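View pics/b_top.png

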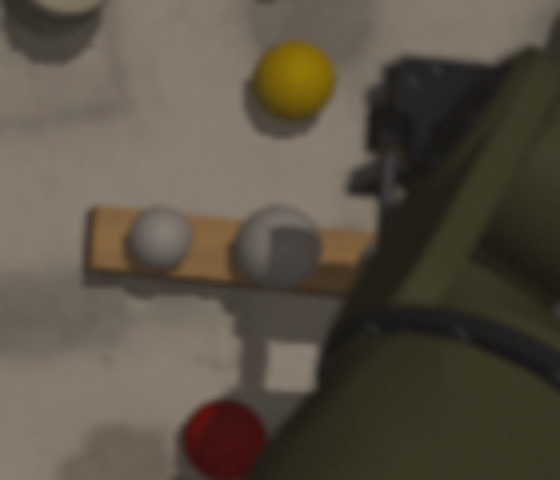

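The first call was refused because "turn" is required in every row, so nothing moved. The scene picture shows the white big ball at crop (282,252), with the fingers behind and above it. I'll check finger clearance to the red and yellow balls.

```bash
python3 - <<'E'
from h import *
c=pickle.load(open('top0.pkl','rb'))
B=np.array([555.3,-317.2]); a=np.radians(-6.2); ex=np.array([np.cos(a),np.sin(a)]); ey=np.array([-ex[1],ex[0]])
for n,u,v in(('y1',481.6,187.2),('red',464,277),('y2',501.8,276.8)):
    p=atz(c,u,v,24)[0,:2]; print(n,p.round(1),'rail frame',((p-B)@ex).round(1),((p-B)@ey).round(1))
E
```

```text
y1 [ 656.  -340.2] rail frame 102.6 -12.0
red [ 446.6 -290.1] rail frame -111.0 15.2
y2 [ 446.3 -376.6] rail frame -101.9 -70.8
```

Request:
servo_tool --commands '[{"dp": [10,8,7],"turn": [0,0,0]},{"dp": [20,18,13],"turn": [0,0,0]},{"dp": [28,28,18],"turn": [0,0,0]},{"dp": [28,28,18],"turn": [0,0,0]}]'

```text
clock: 1.37
eef_pos: [556.9, -313.6, 105.2]
eef_rot: [-1.566, 0.006, -0.1]
wrist_force: [-0.2, -0.7, -0.8]
finger_gap: 93.8
```

```bash
python3 plan.py 555.3 -317.2 33 -6.2
```

```text
t 1.37 p [ 556.9 -313.6  105.2] yaw -5.7 gap 93.8 F [-0.2 -0.7 -0.8]
dp [-0.8 72.2 -4.1] turn [-0.29  0.46 -0.36] dist 72.3
```

Request:
servo_tool --commands '[{"dp": [-1,14,-4],"turn": [-0.3,0.5,-0.4]},{"dp": [-1,32,-4],"turn": [-0.3,0.5,-0.4]},{"dp": [-1,50,-4],"turn": [-0.3,0.5,-0.4]},{"dp": [-1,66,-4],"turn": [-0.3,0.5,-0.4]},{"dp": [-1,72,-4],"turn": [-0.3,0.5,-0.4]}]'

```text
clock: 1.78
eef_pos: [553.7, -317.2, 31.1]
eef_rot: [-1.57, 0.002, -0.11]
wrist_force: [0.4, -0.1, -1.1]
finger_gap: 94.2
```

```bash
python3 plan.py 555.3 -317.2 33 -6.2
```

```text
t 1.78 p [ 553.7 -317.2   31.1] yaw -6.3 gap 94.2 F [ 0.4 -0.1 -1.1]
dp [ 1.6 -1.9  0.2] turn [-0.06 -0.11 -0.11] dist 2.5
```

Request:
servo_tool --commands '[{"dp": [1.6,-1.9,0],"turn": [0,0,0]},{"dp": [1.6,-1.9,0],"turn": [0,0,0]},{"dp": [1.6,-1.9,0],"turn": [0,0,0]},{"dp": [1.6,-1.9,0],"turn": [0,0,0]},{"dp": [1.6,-1.9,0],"turn": [0,0,0]}]' --grip -0.1 --force 20

```text
clock: 2.2
eef_pos: [555.7, -317.6, 33.9]
eef_rot: [-1.57, 0.001, -0.11]
wrist_force: [0.1, 0.0, 0.4]
finger_gap: 63.9
```

Request:
servo_tool --commands '[{"dp": [0,0,0],"turn": [0,0,0]},{"dp": [0,0,0],"turn": [0,0,0]},{"dp": [0,0,0],"turn": [0,0,0]},{"dp": [0,0,0],"turn": [0,0,0]}]' --grip 1 --force 20

```text
clock: 2.53
eef_pos: [555.9, -317.7, 34.3]
eef_rot: [-1.571, 0.0, -0.11]
wrist_force: [-0.0, -0.5, 2.2]
finger_gap: 47.3
```

```bash
python3 plan.py 555.3 -317.2 173 -6.2
```

```text
t 2.53 p [ 555.9 -317.7   34.3] yaw -6.3 gap 47.3 F [-0.  -0.5  2.2]
dp [  -0.6 -138.7    0.5] turn [-0.01 -0.11 -0.  ] dist 138.7
```

Request:
servo_tool --commands '[{"dp": [0,0,0],"turn": [0,0,0]},{"dp": [0,-4,0],"turn": [0,0,0]},{"dp": [0,-12,0],"turn": [0,0,0]},{"dp": [0,-24,0],"turn": [0,0,0]},{"dp": [0,-40,0],"turn": [0,0,0]}]'

```text
clock: 2.95
eef_pos: [555.5, -317.5, 74.8]
eef_rot: [-1.57, 0.001, -0.11]
wrist_force: [0.1, -0.4, -0.4]
finger_gap: 46.9
```

Request:
servo_tool --commands '[{"dp": [0,-20,0],"turn": [0,0,0]},{"dp": [0,-45,0],"turn": [0,0,0]},{"dp": [0,-72,0],"turn": [0,0,0]},{"dp": [0,-95,0],"turn": [0,0,0]},{"dp": [0,-110,0],"turn": [0,0,0]}]'

```text
clock: 3.37
eef_pos: [556.1, -317.8, 188.9]
eef_rot: [-1.572, -0.002, -0.11]
wrist_force: [0.5, 0.2, -1.5]
finger_gap: 46.9
```

```bash
python3 plan.py 626.8 27.2 180 66.5;python3 - <<'E'
from h import *
from cell import manip
c=manip.camera('scene'); cv2.imwrite('pics/lift.png',c['img'][140:380,260:640,::-1].repeat(2,0).repeat(2,1))
E
```

```text
t 3.37 p [ 556.1 -317.8  188.9] yaw -6.3 gap 46.9 F [ 0.5  0.2 -1.5]
dp [ 32.4   8.6 350.7] turn [ 1.20e-01 -7.28e+01  7.00e-02] dist 352.3
```

View pics/lift.png

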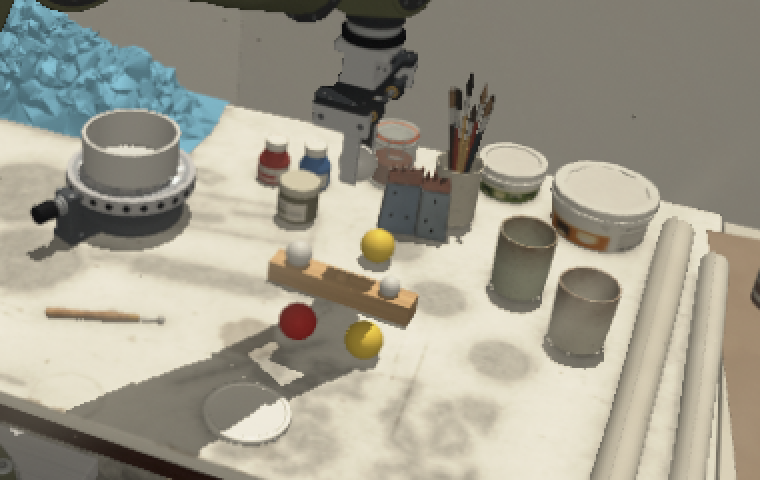

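The ball is held at (360,160) and the two small balls are still on the rail. Next I'll transit to a point above the jar.

Request:
servo_tool --commands '[{"dp": [2,0,20],"turn": [0,-6,0]},{"dp": [4,0,48],"turn": [0,-12,0]},{"dp": [7,1,80],"turn": [0,-18,0]},{"dp": [10,1,112],"turn": [0,-24,0]},{"dp": [13,2,144],"turn": [0,-30,0]}]'

```text
clock: 3.83
eef_pos: [585.3, -175.2, 189.2]
eef_rot: [-1.575, -0.003, 0.418]
wrist_force: [-0.8, -0.2, -1.3]
finger_gap: 47.1
```

```bash
python3 plan.py 626.8 27.2 180 66.5
```

```text
t 3.83 p [ 585.3 -175.2  189.2] yaw 24.0 gap 47.1 F [-0.8 -0.2 -1.3]
dp [120.1   8.8 168.1] turn [  0.32 -42.53   0.07] dist 206.8
```

Request:
servo_tool --commands '[{"dp": [22,1,30],"turn": [0,-7,0]},{"dp": [44,2,62],"turn": [0,-14,0]},{"dp": [66,4,94],"turn": [0,-21,0]},{"dp": [86,5,122],"turn": [0.1,-28,0]},{"dp": [102,6,144],"turn": [0.2,-35,0]}]'

```text
clock: 4.25
eef_pos: [619.9, 0.6, 182.9]
eef_rot: [-1.573, -0.001, 1.036]
wrist_force: [0.1, 0.1, -1.3]
finger_gap: 46.7
```

```bash
python3 plan.py 626.8 27.2 180 66.5
```

```text
t 4.25 p [6.199e+02 6.000e-01 1.829e+02] yaw 59.4 gap 46.7 F [ 0.1  0.1 -1.3]
dp [26.4  3.   7.6] turn [ 0.12 -7.11  0.06] dist 27.6
```

Request:
servo_tool --commands '[{"dp": [10,1,3],"turn": [0.1,-3,0]},{"dp": [19,2,6],"turn": [0.1,-5,0]},{"dp": [26,3,8],"turn": [0.1,-7,0]},{"dp": [26,3,8],"turn": [0.1,-7,0]},{"dp": [26,3,8],"turn": [0.1,-7,0]}]'

```text
clock: 4.67
eef_pos: [626.2, 26.4, 179.9]
eef_rot: [-1.571, -0.001, 1.157]
wrist_force: [-0.1, -0.2, -1.7]
finger_gap: 47.1
```

```bash
python3 plan.py 626.8 27.2 85 66.5;python3 - <<'E'
from h import *
from cell import manip
c=manip.camera('scene'); pickle.dump(c,open('s2.pkl','wb')); u,v=proj(c,[[627,27,180]])[0].astype(int);print(u,v)
cv2.imwrite('pics/over.png',cv2.resize(c['img'][v-70:v+90,u-90:u+90,::-1],None,fx=3.5,fy=3.5))
E
```

```text
t 4.67 p [626.2  26.4 179.9] yaw 66.3 gap 47.1 F [-0.1 -0.2 -1.7]
dp [ 0.9 94.9 -0.2] turn [ 0.02 -0.21  0.04] dist 94.9
325 190
```

View pics/over.png

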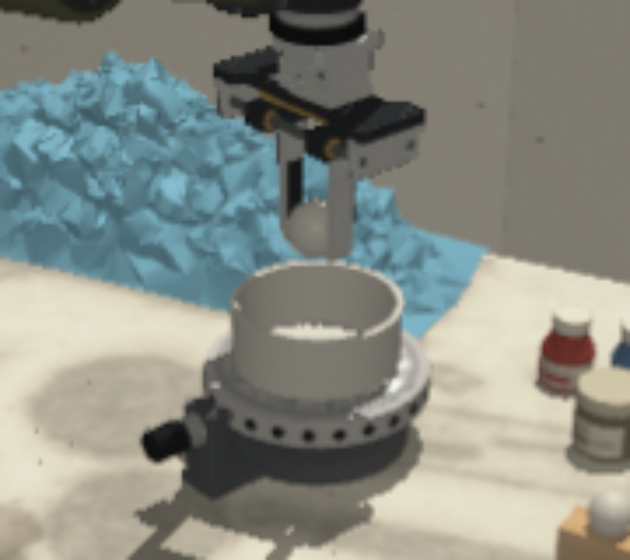

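The ball at (315,225) sits well between the fingers, above the jar mouth at (318,300). Lowering now.

Request:
servo_tool --commands '[{"dp": [1,10,0],"turn": [0,0,0]},{"dp": [1,28,0],"turn": [0,0,0]},{"dp": [1,48,0],"turn": [0,0,0]},{"dp": [1,64,0],"turn": [0,0,0]},{"dp": [1,76,0],"turn": [0,0,0]}]'

```text
clock: 5.13
eef_pos: [626.0, 26.3, 101.8]
eef_rot: [-1.569, 0.0, 1.155]
wrist_force: [-0.5, 0.1, -1.8]
finger_gap: 46.7
```

Request:
servo_tool --commands '[{"dp": [0,4,0],"turn": [0,0,0]},{"dp": [0,6,0],"turn": [0,0,0]},{"dp": [0,7,0],"turn": [0,0,0]},{"dp": [0,7,0],"turn": [0,0,0]}]'

```text
clock: 5.47
eef_pos: [626.3, 26.2, 95.4]
eef_rot: [-1.57, -0.0, 1.154]
wrist_force: [0.6, -0.2, -2.2]
finger_gap: 46.9
```

```bash
python3 plan.py 626.8 27.2 84 66.5
```

```text
t 5.47 p [626.3  26.2  95.4] yaw 66.1 gap 46.9 F [ 0.6 -0.2 -2.2]
dp [ 1.1 11.4 -0.1] turn [-0.02 -0.36  0.02] dist 11.5
```

Request:
servo_tool --commands '[{"dp": [0,2,0],"turn": [0,0,0]},{"dp": [0,4,0],"turn": [0,0,0]},{"dp": [0,6,0],"turn": [0,0,0]},{"dp": [0,7,0],"turn": [0,0,0]},{"dp": [0,8,0],"turn": [0,0,0]}]'

```text
clock: 5.88
eef_pos: [626.3, 26.2, 87.3]
eef_rot: [-1.57, -0.0, 1.154]
wrist_force: [-0.3, 0.6, -1.9]
finger_gap: 46.9
```

Request:
servo_tool --commands '[{"dp": [0,0.5,0],"turn": [0,0,0]},{"dp": [0,1,0],"turn": [0,0,0]},{"dp": [0,1.5,0],"turn": [0,0,0]}]'

```text
clock: 6.13
eef_pos: [626.3, 26.2, 85.8]
eef_rot: [-1.57, -0.0, 1.154]
wrist_force: [-0.3, -0.0, -0.8]
finger_gap: 47.1
```

Request:
servo_tool --commands '[{"dp": [0,0.3,0],"turn": [0,0,0]},{"dp": [0,0.6,0],"turn": [0,0,0]},{"dp": [0,1,0],"turn": [0,0,0]}]'

```text
clock: 6.38
eef_pos: [626.4, 26.3, 84.8]
eef_rot: [-1.571, -0.0, 1.154]
wrist_force: [0.0, -0.3, 0.1]
finger_gap: 46.7
```

Request:
servo_tool --commands '[{"dp": [0,0.3,0],"turn": [0,0,0]},{"dp": [0,0.6,0],"turn": [0,0,0]},{"dp": [0,0.8,0],"turn": [0,0,0]}]'

```text
clock: 6.63
eef_pos: [626.5, 26.2, 84.3]
eef_rot: [-1.571, -0.001, 1.154]
wrist_force: [-0.5, -0.6, 2.5]
finger_gap: 47.3
```

Request:
servo_tool --commands '[{"dp": [0,0.4,0],"turn": [0,0,0]},{"dp": [0,0.8,0],"turn": [0,0,0]},{"dp": [0,0.8,0],"turn": [0,0,0]}]'

```text
clock: 6.88
eef_pos: [626.8, 26.1, 84.2]
eef_rot: [-1.572, -0.001, 1.154]
wrist_force: [-2.1, -0.7, 4.2]
finger_gap: 46.9
```

```bash
python3 plan.py 626.8 27.2 84 66.5
```

```text
t 6.88 p [626.8  26.1  84.2] yaw 66.1 gap 46.9 F [-2.1 -0.7  4.2]
dp [1.  0.2 0.5] turn [ 0.07 -0.36  0.05] dist 1.2
```

Contact is confirmed: the z force went from −1.9 to +4.2 N and the descent stopped. Now I'll open gently.

Request:
servo_tool --commands '[{"dp": [0,-0.4,0],"turn": [0,0,0]},{"dp": [0,-0.4,0],"turn": [0,0,0]},{"dp": [0,-0.4,0],"turn": [0,0,0]}]' --grip -0.1

```text
clock: 7.13
eef_pos: [626.8, 26.1, 84.5]
eef_rot: [-1.572, -0.001, 1.154]
wrist_force: [0.3, 0.1, -0.6]
finger_gap: 51.4
```

Request:
servo_tool --commands '[{"dp": [0,0,0],"turn": [0,0,0]},{"dp": [0,0,0],"turn": [0,0,0]},{"dp": [0,0,0],"turn": [0,0,0]}]' --grip -0.4

```text
clock: 7.38
eef_pos: [626.8, 26.1, 84.4]
eef_rot: [-1.572, -0.001, 1.154]
wrist_force: [-0.8, 0.8, -0.3]
finger_gap: 65.0
```

Request:
servo_tool --commands '[{"dp": [0,-8,0],"turn": [0,0,0]},{"dp": [0,-24,0],"turn": [0,0,0]},{"dp": [0,-48,0],"turn": [0,0,0]},{"dp": [0,-78,0],"turn": [0,0,0]},{"dp": [0,-100,0],"turn": [0,0,0]}]'

```text
clock: 7.8
eef_pos: [626.9, 26.1, 187.4]
eef_rot: [-1.574, -0.002, 1.154]
wrist_force: [0.0, -0.3, 0.7]
finger_gap: 66.0
```

```bash
python3 plan.py 482 90 150 66.5;python3 - <<'E'
from h import *
from cell import manip
c=manip.camera('scene'); u,v=proj(c,[[627,27,130]])[0].astype(int);print(u,v)
a=cv2.resize(c['img'][v-70:v+90,u-90:u+90,::-1],None,fx=2.2,fy=2.2)
c=manip.camera('top'); u,v=proj(c,[[627,27,130]])[0].astype(int);print(u,v)
b=cv2.resize(c['img'][v-70:v+90,u-90:u+90,::-1],None,fx=2.2,fy=2.2)
cv2.imwrite('pics/rel.png',np.hstack([a,b]))
E
```

```text
t 7.8 p [626.9  26.1 187.4] yaw 66.1 gap 66.0 F [ 0.  -0.3  0.7]
dp [ -0.2  36.9 158.4] turn [ 0.16 -0.36  0.09] dist 162.7
325 206
325 191
```

View pics/rel.png

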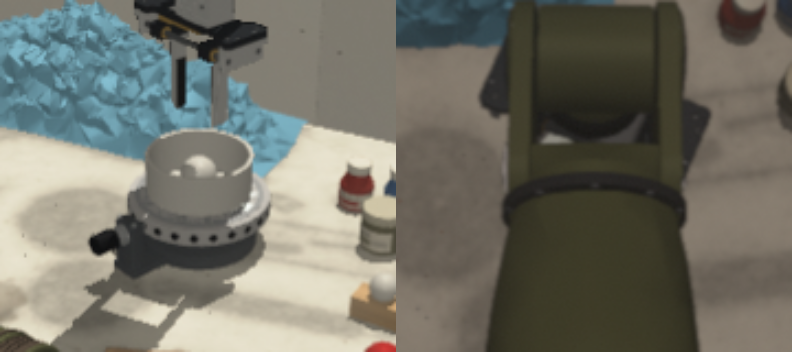

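The ball is lying in the jar: picture (200,168), inside the rim. Moving on to the knob.

Request:
servo_tool --commands '[{"dp": [0,0,24],"turn": [0,0,0]},{"dp": [0,0,56],"turn": [0,0,0]},{"dp": [0,0,92],"turn": [0,0,0]},{"dp": [0,10,126],"turn": [0.1,-0.3,0.1]},{"dp": [0,24,150],"turn": [0.1,-0.3,0.1]}]'

```text
clock: 8.32
eef_pos: [489.1, 87.6, 164.6]
eef_rot: [-1.578, -0.002, 1.16]
wrist_force: [-0.4, -0.3, 0.3]
finger_gap: 65.6
```

Request:
servo_tool --commands '[{"dp": [0,4,3],"turn": [0,0,0]},{"dp": [0,8,3],"turn": [0,0,0]},{"dp": [0,8,3],"turn": [0,0,0]}]'

```text
clock: 8.57
eef_pos: [487.0, 88.6, 156.4]
eef_rot: [-1.578, -0.002, 1.16]
wrist_force: [-0.2, -0.3, -0.2]
finger_gap: 65.8
```

```bash
python3 plan.py 482 90 41 66.5;python3 - <<'E'
from h import *
from cell import manip
ims=[]
for n in('scene','top'):
    c=manip.camera(n); pickle.dump(c,open(n+'3.pkl','wb')); u,v=proj(c,[[482,90,100]])[0].astype(int);print(u,v)
    ims.append(cv2.resize(c['img'][v-70:v+70,u-70:u+70,::-1],None,fx=2.8,fy=2.8))
cv2.imwrite('pics/kn.png',np.hstack(ims))
E
```

```text
t 8.57 p [487.   88.6 156.4] yaw 66.5 gap 65.8 F [-0.2 -0.3 -0.2]
dp [ -1.  115.3   5.9] turn [ 0.39 -0.01  0.13] dist 115.5
281 234
296 260
```

View pics/kn.png

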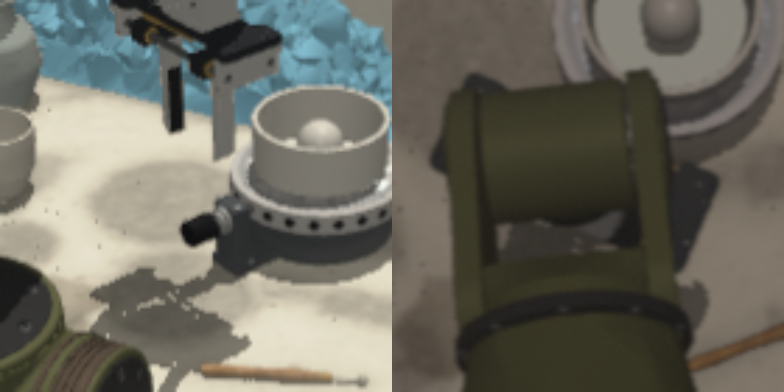

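The top view shows the ball centred in the jar at (670,15), and the fingers are above the knob. I'll refine the knob position from the initial pictures.

```bash
python3 - <<'E'
from h import *
from scipy.optimize import minimize
cs={n:pickle.load(open(n+'0.pkl','rb')) for n in('top','scene')}
a=np.radians(-23.5); e=np.array([-np.cos(a),-np.sin(a),0]); s=np.array([e[1],-e[0],0])
def pts(C,r=14,L=16):
    t=np.linspace(0,2*np.pi,40,endpoint=False)
    return np.vstack([C+e*d+r*(np.cos(t)[:,None]*s+np.sin(t)[:,None]*[0,0,1]) for d in(-L,L)])
K0=np.array([626.8,27.2,60])+158*e; print(K0,e)
S=6
for n,c in cs.items():
    u,v=proj(c,K0)[0].astype(int); u0,v0=u-25,v-25
    g=cv2.resize(c['img'][v0:v0+50,u0:u0+50].max(2),None,fx=S,fy=S,interpolation=cv2.INTER_LINEAR).astype(float)
    res=[]
    for dr in np.arange(-5,5.1,.5):
        for dl in np.arange(-5,5.1,.5):
            h=cv2.convexHull(((proj(c,pts(K0+dr*e+dl*s))+.5-[u0,v0])*S-.5).astype(np.float32))
            m=np.zeros(g.shape,np.uint8); cv2.fillConvexPoly(m,np.round(h*16).astype(np.int32),1,shift=4)
            o=cv2.dilate(m,np.ones((19,19)))-m
            gg=np.minimum(g,{'top':80,'scene':120}[n])
            res.append((gg[m>0].mean()-gg[o>0].mean(),dr,dl))
    res.sort(); print(n,[tuple(np.round(x,1)) for x in res[:5]])
E
```

```text
[481.90450825  90.20235289  60.        ] [-0.91706007  0.39874907  0.        ]
top [(np.float64(-27.8), np.float64(-1.5), np.float64(1.0)), (np.float64(-27.7), np.float64(-1.0), np.float64(1.0)), (np.float64(-27.7), np.float64(-1.0), np.float64(1.5)), (np.float64(-27.6), np.float64(-1.5), np.float64(1.5)), (np.float64(-27.6), np.float64(-1.5), np.float64(0.5))]
scene [(np.float64(-64.4), np.float64(-3.0), np.float64(3.0)), (np.float64(-64.4), np.float64(-3.5), np.float64(3.0)), (np.float64(-64.4), np.float64(-4.0), np.float64(3.5)), (np.float64(-64.3), np.float64(-3.5), np.float64(3.5)), (np.float64(-64.2), np.float64(-2.5), np.float64(2.5))]
```

```bash
python3 plan.py 483.8 90.6 41 66.5
```

```text
t 8.67 p [487.5  88.3 156.8] yaw 66.4 gap 65.6 F [ 0.7 -0.7  0.7]
dp [  0.3 115.8   5.1] turn [ 0.41 -0.05  0.15] dist 115.9
```

Request:
servo_tool --commands '[{"dp": [0.3,14,4],"turn": [0.4,0,0.1]},{"dp": [0.3,34,4.5],"turn": [0.4,0,0.1]},{"dp": [0.3,56,4.5],"turn": [0.4,0,0.1]},{"dp": [0.3,74,4.5],"turn": [0.4,0,0.1]},{"dp": [0.3,86,4.5],"turn": [0.4,0,0.1]}]'

```text
clock: 9.08
eef_pos: [483.7, 90.0, 68.1]
eef_rot: [-1.569, 0.0, 1.159]
wrist_force: [-0.3, 0.0, -0.2]
finger_gap: 65.6
```

```bash
python3 plan.py 483.8 90.6 41 66.5
```

```text
t 9.08 p [483.7  90.   68.1] yaw 66.4 gap 65.6 F [-0.3  0.  -0.2]
dp [ 0.6 27.1  0.1] turn [-0.12 -0.1  -0.02] dist 27.1
```

Request:
servo_tool --commands '[{"dp": [0.5,10,0],"turn": [0,0,0]},{"dp": [0.5,20,0],"turn": [0,0,0]},{"dp": [0.5,27,0],"turn": [0,0,0]},{"dp": [0.5,27,0],"turn": [0,0,0]}]'

```text
clock: 9.42
eef_pos: [483.2, 90.2, 39.5]
eef_rot: [-1.567, 0.002, 1.159]
wrist_force: [0.0, -0.2, -0.7]
finger_gap: 66.3
```

Request:
servo_tool --commands '[{"dp": [0,0,0],"turn": [0,0,0]},{"dp": [0,0,0],"turn": [0,0,0]},{"dp": [0,0,0],"turn": [0,0,0]}]' --grip 0.3

```text
clock: 9.67
eef_pos: [483.6, 90.3, 40.0]
eef_rot: [-1.568, 0.001, 1.159]
wrist_force: [-0.1, -0.6, 0.2]
finger_gap: 49.2
```

```bash
python3 plan.py 483.8 90.6 41 66.5;python3 - <<'E'
from h import *
from cell import manip
ims=[]
for n in('scene','top'):
    c=manip.camera(n); u,v=proj(c,[[482,90,70]])[0].astype(int);print(u,v)
    ims.append(cv2.resize(c['img'][v-50:v+50,u-50:u+50,::-1],None,fx=4,fy=4,interpolation=cv2.INTER_CUBIC))
cv2.imwrite('pics/kn2.png',np.hstack(ims))
E
```

```text
t 9.67 p [483.6  90.3  40. ] yaw 66.4 gap 49.2 F [-0.1 -0.6  0.2]
dp [ 0.4 -1.  -0.1] turn [-0.19 -0.11 -0.06] dist 1.1
282 243
297 261
```

View pics/kn2.png

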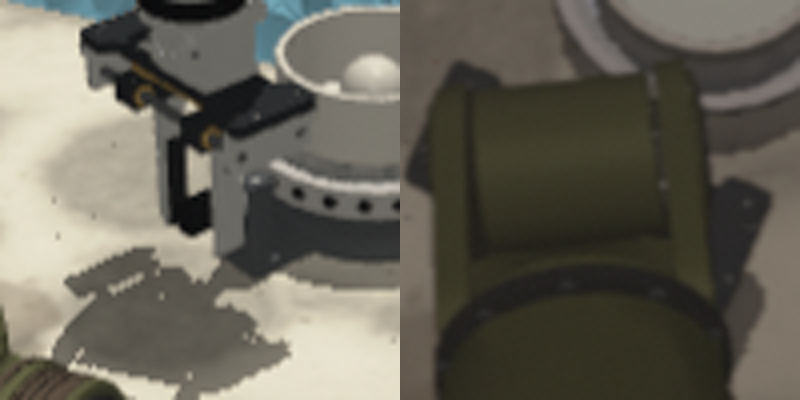

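The knob at (195,212) lies between the two fingers. I'll close lightly first.

Request:
servo_tool --commands '[{"dp": [0.4,-0.5,0],"turn": [0,0,0]},{"dp": [0.4,-0.5,0],"turn": [0,0,0]},{"dp": [0.4,-0.5,0],"turn": [0,0,0]},{"dp": [0.4,-0.5,0],"turn": [0,0,0]},{"dp": [0.4,-0.5,0],"turn": [0,0,0]}]' --grip 1 --force 10

```text
clock: 10.18
eef_pos: [483.8, 90.4, 40.9]
eef_rot: [-1.568, 0.001, 1.159]
wrist_force: [-2.4, -4.5, 6.4]
finger_gap: 27.8
```

```bash
python3 plan.py 483.8 90.6 41 66.5
```

```text
t 10.18 p [483.8  90.4  40.9] yaw 66.4 gap 27.8 F [-2.4 -4.5  6.4]
dp [ 0.2 -0.1  0.1] turn [-0.16 -0.11 -0.07] dist 0.2
```

Request:
servo_tool --commands '[{"dp": [-0.5,0,0],"turn": [0,0,0]},{"dp": [-0.5,0,0],"turn": [0,0,0]},{"dp": [-0.5,0,0],"turn": [0,0,0]}]'

```text
clock: 10.43
eef_pos: [483.7, 90.2, 40.9]
eef_rot: [-1.568, 0.001, 1.159]
wrist_force: [0.3, 3.0, 1.2]
finger_gap: 27.4
```

```bash
python3 plan.py 483.8 90.6 41 66.5
```

```text
t 10.43 p [483.7  90.2  40.9] yaw 66.4 gap 27.4 F [0.3 3.  1.2]
dp [ 0.4 -0.1  0.1] turn [-0.15 -0.11 -0.04] dist 0.4
```

Request:
servo_tool --commands '[{"dp": [0.1,0,0],"turn": [0,0,0]},{"dp": [0.1,0,0],"turn": [0,0,0]},{"dp": [0.1,0,0],"turn": [0,0,0]}]' --force 45

```text
clock: 10.68
eef_pos: [483.8, 90.3, 40.9]
eef_rot: [-1.568, 0.001, 1.159]
wrist_force: [-0.6, 0.4, 1.3]
finger_gap: 27.0
```

```bash
python3 - <<'E'
from cell import manip
import numpy as np
s=manip.read_state(); print(s['eef_pos'],s['eef_rot'],s['wrist_force'],s['finger_gap'],s['clock'])
E
```

```text
[483.75962562  90.31530736  40.92336548] [-1.56814808e+00  7.15786833e-04  1.15880071e+00] [-0.56984865  0.3728634   1.30776544] 27.042930098616274 10.6833
```

Request:
servo_tool --commands '[{"dp": [0,0,1],"turn": [0,0,0]},{"dp": [0,0,2],"turn": [0,0,0]},{"dp": [0,0,3],"turn": [0,0,0]},{"dp": [0,0,4],"turn": [0,0,0]},{"dp": [0,0,5],"turn": [0,0,0]}]'

```text
clock: 11.1
eef_pos: [479.8, 92.1, 41.0]
eef_rot: [-1.57, 0.0, 1.159]
wrist_force: [7.3, -2.9, -3.2]
finger_gap: 26.9
```

Request:
servo_tool --commands '[{"dp": [0,0,1.5],"turn": [0,0,0]},{"dp": [0,0,3],"turn": [0,0,0]},{"dp": [0,0,4.5],"turn": [0,0,0]},{"dp": [0,0,6],"turn": [0,0,0]},{"dp": [0,0,6],"turn": [0,0,0]}]'

```text
clock: 11.52
eef_pos: [475.1, 94.2, 41.0]
eef_rot: [-1.572, -0.0, 1.159]
wrist_force: [8.0, -3.8, -5.2]
finger_gap: 27.1
```

```bash
cat > pl.py <<'E'
from cell import manip
import numpy as np
s=manip.read_state(); e=np.array([-.917,.399,0]); l=np.array([.399,.917,0]); d=s['eef_pos']-[483.76,90.32,40.92]
print('t',s['clock'],'pull',(d@e).round(2),'lat',(d@l).round(2),'dz',d[2].round(2),'Fpull',(s['wrist_force']@e).round(1),'Flat',(s['wrist_force']@l).round(1),'Fz',s['wrist_force'][2].round(1),'gap',s['finger_gap'],'M',s['moment'].round(2))
E
python3 pl.py
```

```text
t 11.5167 pull 9.48 lat 0.07 dz 0.11 Fpull -8.9 Flat -0.3 Fz -5.2 gap 27.069369699029497 M [-0.59 -1.54 -0.03]
```

Request:
servo_tool --commands '[{"dp": [0,0.1,1.5],"turn": [0,0,0]},{"dp": [0,0.2,2.5],"turn": [0,0,0]},{"dp": [0,0.2,3.5],"turn": [0,0,0]},{"dp": [0,0.2,4.5],"turn": [0,0,0]}]'

```text
clock: 11.85
eef_pos: [472.1, 95.5, 41.0]
eef_rot: [-1.575, -0.001, 1.159]
wrist_force: [10.5, -4.8, -4.4]
finger_gap: 27.1
```

```bash
python3 pl.py
```

```text
t 11.85 pull 12.74 lat 0.13 dz 0.09 Fpull -11.5 Flat -0.2 Fz -4.4 gap 27.093292446733905 M [-0.89 -1.81  0.01]
```

Request:
servo_tool --commands '[{"dp": [0,0.1,1],"turn": [0,0,0]},{"dp": [0,0.1,2],"turn": [0,0,0]},{"dp": [0,0.1,2.5],"turn": [0,0,0]},{"dp": [0,0.1,2.5],"turn": [0,0,0]}]'

```text
clock: 12.18
eef_pos: [471.0, 96.0, 41.0]
eef_rot: [-1.578, -0.001, 1.159]
wrist_force: [9.9, -5.7, -5.8]
finger_gap: 27.1
```

```bash
python3 pl.py
```

```text
t 12.1833 pull 13.93 lat 0.15 dz 0.1 Fpull -11.3 Flat -1.3 Fz -5.8 gap 27.14440577767187 M [-0.9  -1.9   0.03]
```

Request:
servo_tool --commands '[{"dp": [0,0.1,1],"turn": [0,0,0]},{"dp": [0,0.1,2],"turn": [0,0,0]},{"dp": [0,0.1,2.5],"turn": [0,0,0]},{"dp": [0,0.1,2.5],"turn": [0,0,0]}]' --force 55

```text
clock: 12.52
eef_pos: [471.1, 96.1, 41.1]
eef_rot: [-1.584, -0.003, 1.159]
wrist_force: [19.7, -9.0, -12.4]
finger_gap: 26.8
```

```bash
python3 pl.py
```

```text
t 12.5167 pull 13.93 lat 0.19 dz 0.19 Fpull -21.7 Flat -0.4 Fz -12.4 gap 26.796936316511097 M [-1.7  -3.39  0.03]
```

The stop is reached: the pull force rose from 11 to 22 N with no further travel, at 13.9 mm. I'll hold slightly easier and check that it stays steady.

Request:
servo_tool --commands '[{"dp": [0,0.2,2],"turn": [0,0,0]},{"dp": [0,0.2,2],"turn": [0,0,0]},{"dp": [0,0.2,2],"turn": [0,0,0]},{"dp": [0,0.2,2],"turn": [0,0,0]},{"dp": [0,0.2,2],"turn": [0,0,0]}]'

```text
clock: 12.93
eef_pos: [471.2, 96.0, 41.1]
eef_rot: [-1.589, -0.004, 1.159]
wrist_force: [15.2, -7.8, -9.3]
finger_gap: 26.6
```

```bash
python3 pl.py; python3 - <<'E'
from h import *
from cell import manip
ims=[]
for n in('scene','top'):
    c=manip.camera(n); pickle.dump(c,open(n+'9.pkl','wb')); cv2.imwrite(f'pics/{n}9.png',c['img'][...,::-1])
E
python3 pl.py
```

```text
t 12.9333 pull 13.8 lat 0.21 dz 0.16 Fpull -17.0 Flat -1.1 Fz -9.3 gap 26.602527620350937 M [-1.49 -2.83 -0.07]
t 13.0333 pull 13.78 lat 0.19 dz 0.15 Fpull -18.2 Flat -0.8 Fz -9.7 gap 26.399776673073347 M [-1.53 -2.83 -0.09]
```

View pics/scene9.png

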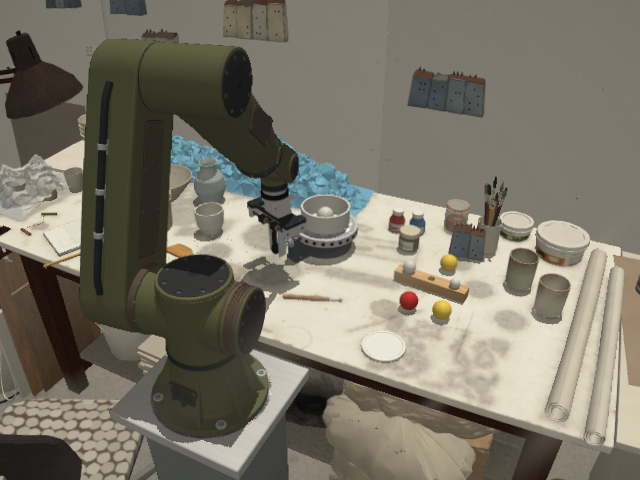

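View pics/top9.png

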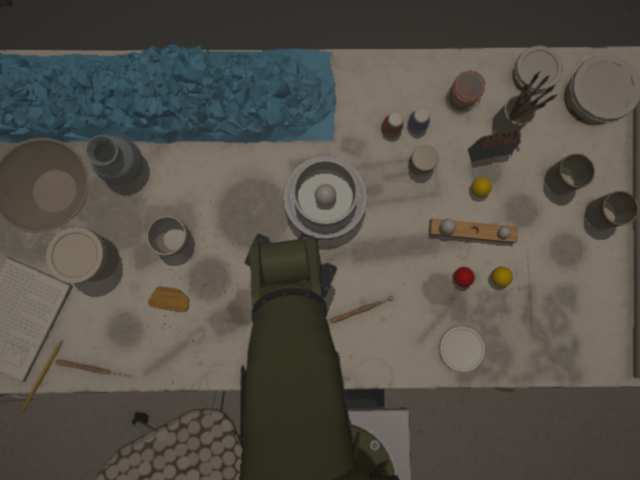

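Only the big ball has moved: it is in the jar at top (325,195). The two small balls, olive jar, cup and rib are where they were. I'll do one more hold check and zoom in on the grip.

Request:
servo_tool --commands '[{"dp": [0,0.2,2],"turn": [0,0,0]},{"dp": [0,0.2,2],"turn": [0,0,0]},{"dp": [0,0.2,2],"turn": [0,0,0]},{"dp": [0,0.2,2],"turn": [0,0,0]},{"dp": [0,0.2,2],"turn": [0,0,0]}]'

```text
clock: 13.45
eef_pos: [471.3, 96.0, 41.1]
eef_rot: [-1.593, -0.004, 1.158]
wrist_force: [16.0, -8.2, -8.2]
finger_gap: 26.6
```

```bash
python3 pl.py; python3 - <<'E'
from h import *
from cell import manip
c=manip.camera('scene'); cv2.imwrite('pics/g9.png',cv2.resize(c['img'][180:280,220:370,::-1],None,fx=5,fy=5,interpolation=cv2.INTER_CUBIC))
E
python3 pl.py
```

```text
t 13.45 pull 13.71 lat 0.22 dz 0.14 Fpull -17.9 Flat -1.1 Fz -8.2 gap 26.552655697164635 M [-1.5  -2.77 -0.04]
t 13.5 pull 13.73 lat 0.21 dz 0.14 Fpull -18.7 Flat -0.6 Fz -9.8 gap 27.164927448410683 M [-1.46 -2.76 -0.04]
```

View pics/g9.png

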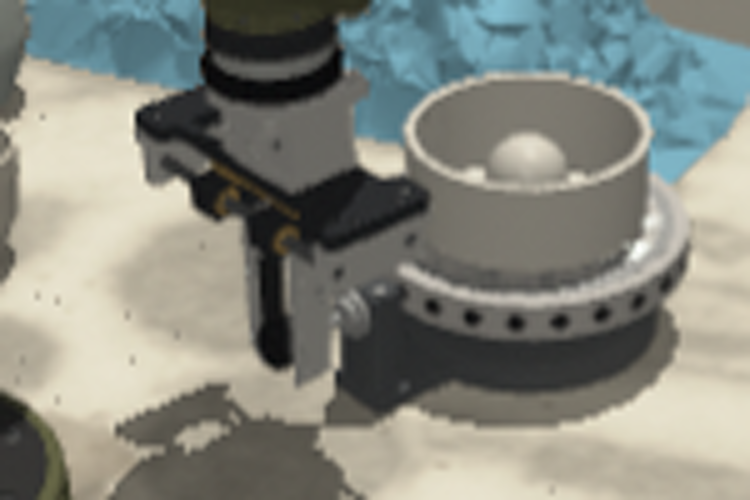

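```bash
python3 -c "
from cell import manip
manip.sign_off()"; python3 pl.py
```

```text
the job is handed in; nothing more can be done
the job is handed in; nothing more can be done
```

The job is done and handed in at about 13.5 s. The 48 mm white ball is in the jar and the plunger is held fully back.

- **Ball:** I took it from the rail's middle hole and lowered it to the centre of the jar floor. I opened the fingers only once contact showed: the vertical force went from −1.9 to +4.2 N and the descent stopped. Both cameras show it lying in the jar.
- **Plunger:** I then gripped the knob from above at 55 N and pulled it straight out. The pull force rose with travel roughly as the spring should, from 8.9 N at 9.5 mm to 11.5 N at 12.7 mm. At 13.9 mm travel stopped and the force jumped to about 22 N, so it is against its stop. It was left held there with about 18 N of pull.
- **Surroundings:** The last pictures show the two smaller balls on their rail. The olive jar, cup, rib and red and yellow balls are where they were.

**Disagreements in the checks:**
- The tool tilted about 1.4° under the pull. This is why the measured tip travel drifted from 13.9 to 13.7 mm during the hold. The grip itself is higher up, at about 14 mm, and the force stayed steady.
- A side load of about 9 N downward remained on the wrist while holding.
- The two cameras disagreed by about 2 mm on where the knob was, so I centred the grip by the measured force.

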